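# Lock the centrifuge rotor's retaining ring with the two-pin spanner

## Task

The centrifuge's rotor is not locked yet: take the two-pin spanner from its stand, set its pins fully into the two holes of the recessed metal ring in the middle of the rotor, and turn the ring clockwise (seen from above) until it comes up against its stop. Then put the spanner back upright in its stand, pins down in the slot and foot flat on the block, and let go. Turn the ring with the spanner only, not with the fingers, and leave the tube rack, the flask and the dish where they are.

Things in the scene. Friction and masses are not known exactly. Their poses are not given: they have to be found in the camera images.
- ring_face (a point): Centre of the upper face of the plain aluminium retaining ring in the rotor's hub, 134 mm above the bench. Ring 78 mm outside, 36 mm bore, 8 mm thick, with two 11 mm through holes whose centres lie on the point's x axis, 27 mm either side of the centre (4 mm free below). z is up; the point turns with the ring. It lies 12 mm below the hub's rim (83 mm inside, 128 mm outside diameter).
- ring (a joint): Angle of the retaining ring in rad, growing as it turns clockwise seen from above; limits 0 to 1.3, where 1.3 is the locked stop. It starts 0.1 to 0.6. Dry friction of about 0.15 N m; it stays where it is left.
- centrifuge: White housing 300 (x) by 310 (y) mm, 130 mm high, fixed; origin at the centre of its underside, below the ring's axis. The black conical rotor in its bowl does not turn; nothing of it stands above 150 mm over the bench. The round lid stands open on the +y side, leaning outwards from 155 mm off the ring's axis, up to 410 mm above the bench.
- spanner_grip (a point): Centre of the black handle of the two-pin spanner: an upright block 56 mm long (point x), 14 mm thick (y), 34 mm high (z, up), gripped across its thickness from above. A 16 mm round stem, 34 mm long, joins it to the foot below. The whole weighs 0.15 to 0.3 kg. Turned half round about z it is the same.
- spanner_foot (a point): Centre of the flat underside of the spanner's steel foot plate (68 mm along x, 30 mm along y, 8 mm thick), 59 mm below spanner_grip. Two 6 mm pins with tapered tips stand 9 mm out below it, on the x axis 27 mm either side of the centre. With the pins fully in the ring this point lies on the ring's face, with 2.5 mm of play round each pin.
- stand_top (a point): Centre of the top face of the spanner's stand, a fixed grey plastic block 110 mm (x) by 70 mm (y), 30 mm high. A slot 72 mm long (x) by 14 mm wide (y), 16 mm deep, is centred in it. The spanner starts upright here: foot plate flat on the block's top, pins in the slot, its x axis along the slot. z is up.
- rack: Bystander: red tube rack with a few orange-capped tubes, 90 by 200 mm, 78 mm high with the caps; origin at the centre of its underside. Loose.
- flask: Bystander: stoppered round glass bottle, 68 mm in diameter, 102 mm high; origin at the centre of its underside. Loose.
- dish: Bystander: covered clear culture dish, 94 mm in diameter, 14 mm high; origin at the centre of its underside. Loose.

How it is judged:
On the way, in this order (a step that is already met when the one before it is completed fails the run):
1. the spanner's pins are fully in the ring's holes while the ring is not yet locked (z of spanner_foot in the frame of ring_face below 0.004 m and horizontal distance between spanner_foot and ring_face below 0.006 m and angle between spanner_foot's own z axis and vertical below 0.15 rad and value of joint ring below 1.2 rad), for 0.1 s.
2. the ring is turned to its stop with the spanner still in its holes (value of joint ring above 1.24 rad and z of spanner_foot in the frame of ring_face below 0.006 m and horizontal distance between spanner_foot and ring_face below 0.008 m), for 0.1 s.
At the end, for the whole second after the job is handed in: The ring is at its stop (joint above 1.24 of 1.30 rad) and the released spanner stands upright in its stand (within 0.08 rad of vertical), foot flat on the block (3 mm) with its pins in the slot, within 15 mm of the block's centre (value of joint ring above 1.24 rad and z of spanner_foot in the frame of stand_top between -0.003 and 0.003 m and horizontal distance between spanner_foot and stand_top below 0.015 m and angle between spanner_foot's own z axis and vertical below 0.08 rad and contact force between spanner and the fingers below 0.1 N); the robot touches nothing.
It fails at once if the fingers touch the ring itself (contact force between the fingers and ring above 1 N).
It fails at once if the rack, flask or dish is moved by more than 30 mm (distance of any of rack, flask, dish from where it was at the start of the episode above 0.03 m).
It also fails if it takes over 54 s, if anything falls off the work surface, if the arm or the gripper's body presses on something with over 40 N, if the wrist force passes 120 N, or if a joint passes its speed limit or range.

## Robot

A 6-joint arm with a two-finger parallel gripper is mounted at the origin on the work surface. World frame = base frame: x ahead of the robot, y to its left, z up, the work surface at z = 0. Lengths are in m, angles in rad, forces in N, time in s.
With the tool pointing down it reaches from about 0.275 to 0.775 m from the base axis. Payload 14.6 kg.
Tool frame: the origin (TCP) lies on the mounting face of the last link; the fingertips stand manip.finger_overhang ahead of it and the grasp point (between the pads) lies 155 mm ahead of it (manip.finger_overhang is the distance from the TCP to the fingertips, in m); z points along the fingers, y is the line along which they close (so a half turn about z gives the same grasp; the last joint's range is limited). The gripper opens to 85 mm and grips with 20 to 120 N. Pads are 22 mm wide; open, the fingers measure 114 mm over their backs; the gripper's body (76 mm by 85 mm) begins 54 mm behind the grasp point. The pads swing forward as they close: fully open they stand 13 mm farther back than shut.
Start: joints at [0.971, 0.263, -0.048, 1.259, 0, 1.415], TCP at [0.226, 0.474, 0.405] pointing down, gripper open.
Joint ranges: [-2.65, 2.65], [-0.89, 1.7], [-1.18, 1.37], [-2.13, 2.11], [-1.35, 1.29], [-3.14, 3.14]. Speed limits (rad/s): [1.89, 1.89, 2.57, 2.79, 3.14, 3.14].

## Interface

Orientations are given as a rotation vector (axis times angle).
In Python, from rig import state, vision, job, models, manip gives the robot as it stands.
- The arm moves only by the shell command python3 -m jog 'ROWS' [FORCE]. ROWS is JSON, a list of rows, each a list of 5 numbers: the shift along the tool's x, y, z in units of 40 mm (1.0 is 40 mm), then the turn about the tool's z in units of 5 degrees (1.0 is 5 degrees), then the gripper command: -1 is shut, 1 is fully open, values between are in proportion. A call has 1 to 10 rows; each row shifts and turns the commanded pose from where the row before left it, along the tool's axes as they then stand; what a row does not reach is not made up. A row lasts 1/12 s, in which the tool goes at most 41.7 mm and 7.16 degrees, less where a joint would pass 70% of its speed; a pose out of reach is approached as far as the arm can. A call is refused whole if a number of a shift passes 1 or a number of a turn 1, either way. A call with a gripper value outside its range is refused whole. The fingers move at their own pace and stop on an object; FORCE is the grip in N (left out, the last holds). Time passes only in rows, so rows that do not move let the fingers close. It gives the time, the measured TCP pose, the force, the opening and the grip force at its end, in the units of the state.
- state(): the state, without advancing time (a new reading comes with each control period).
- vision.camera(name): name is "side" or "top"; returns a dict with "color" (400x640x3 uint8, red, green, blue), "fovy" (degrees; the focal length in pixels is half the picture's height over the tangent of half this angle, whatever the lens; pixels are square), "cx", "cy" (the principal point, pixels), "cam_to_world" (4x4, takes a point from camera to world coordinates). Camera axes: x right, y down, z forward; pixel columns grow to the right and rows downward; lengths in m; the calibration is good to about 2 mm. A picture is of the moment at which its call begins. There is no depth.
- job.close_job(): hands the job in; it is judged then, once.
Trained networks look in a picture, given as the dict that the camera call returned (one of the last four; its "shot" number tells which), for a name from the list of things; names that differ only in an ending like _2 or _b are one class to them, and where a whole thing is asked for, a point or a joint stands for the part that bears it (a point fixed in the world has none). Each returns a list of dicts, best first, with "p" (0 to 1); they miss things now and then, are a little off and sometimes report something else, mostly with a low value. They report only what shows in the picture. A call takes as long as a camera call.
- models.cut_out(query, picture): "region" (400x640 bool, what is visible of it) and "at" ([column, row] in pixels, amid what is visible of it).
The state is a dict: "t": time; "q": joint angles; "joint_vel": joint speeds; "effort": joint torques, N m; "tcp_pos": TCP position; "tool_rot": TCP orientation; "wrist_force": force on the tool from outside, world axes, zero at the start; "moment": the same for the moment, N m; "grip_width": opening from 0.0 (shut) to 1.0 (fully open); "grip_force": force on a finger pad.
Only numpy, scipy, OpenCV 4.12 (cv2) and the standard library are available. Lean on these libraries where they do the work, as an engineer would, in place of code of your own. Each camera call takes 0.05 s, during which the arm holds its last target. There are 200 camera calls.

## Working session

There is one attempt and no reset: what is moved stays moved. The work goes in short steps, Python scripts to look and compute and a shell command to move; the robot and the scene stay as the last step left them, time stands still between calls to the robot, and variables do not carry over. Pictures are saved under pics/ and viewed, at most 10 in all, crops included, and the job is handed in when it is done.

```bash
mkdir -p pics; ls
python3 - <<'E'
from rig import state, vision, job, models, manip
import cv2,numpy as np
s=state(); print(s['t'],s['tcp_pos'],s['tool_rot'],s['grip_width'],manip.finger_overhang)
for n in ('top','side'):
    c=vision.camera(n); print(n,c['fovy'],c['cx'],c['cy'],np.round(c['cam_to_world'],4).tolist(),[k for k in c if k!='color'])
    cv2.imwrite(f'pics/{n}0.png',c['color'][:,:,::-1])
    np.save(f'{n}0.npy',c['color'])
    for q in ('ring_face','spanner_grip','spanner_foot','stand_top','centrifuge'):
        try:
            for r in models.cut_out(q,c)[:2]: print(q,round(r['p'],2),r['at'],int(r['region'].sum()))
        except Exception as e: print(q,e)
E
```

```text
pics
0.0 [0.2258456  0.47383732 0.40422557] [-6.92841786e-01 -3.06387128e+00  1.57791928e-03] 1.0017872639762215 0.1734
top 53.68712260943907 315.6690399651672 203.27687189796927 [[-0.0189, -0.9904, 0.1369, 0.3727], [-0.9993, 0.0142, -0.0347, -0.0832], [0.0324, -0.1375, -0.99, 1.0752], [0.0, 0.0, 0.0, 1.0]] ['fovy', 'cx', 'cy', 'cam_to_world', 'shot']
ring_face 0.8 [174.3, 189.6] 719
spanner_grip 0.89 [387.1, 184.1] 359
spanner_foot 0.84 [386.6, 194.9] 347
stand_top 0.77 [379.4, 190.1] 777
centrifuge 0.57 [124.7, 188.8] 30439
centrifuge 0.49 [172.4, 189.6] 586
side 49.253215298804 321.284803721747 202.02172441582732 [[0.6935, -0.4292, 0.5787, -0.1233], [-0.7204, -0.3975, 0.5684, -0.7524], [-0.014, -0.811, -0.5848, 0.7574], [0.0, 0.0, 0.0, 1.0]] ['fovy', 'cx', 'cy', 'cam_to_world', 'shot']
spanner_grip 0.94 [386.8, 243.3] 637
spanner_foot 0.86 [384.7, 241.7] 631
stand_top 0.77 [386.0, 263.0] 991
stand_top 0.39 [279.4, 264.6] 924
centrifuge 0.9 [222.9, 145.3] 17296
```

View pics/top0.png

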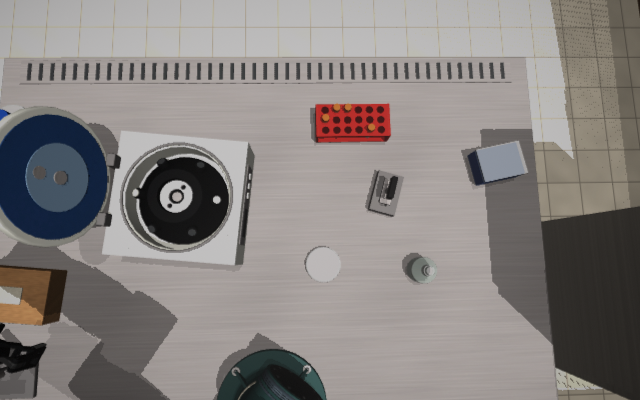

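View pics/side0.png

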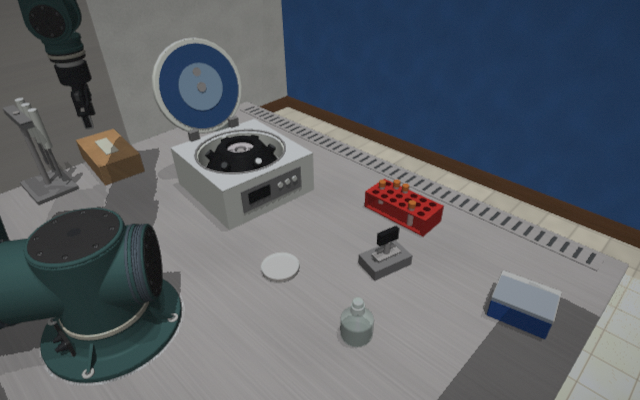

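The top view shows the ring at about (177,197), the spanner at (387,190), the rack at (352,122), the dish at (323,264) and the flask at (421,268). I'll enlarge the details.

```bash
cat > h.py <<'E'
import numpy as np,cv2
from rig import state, vision, job, models, manip
def f(c): return 200/np.tan(np.radians(c['fovy']/2))
def onz(c,uv,z):
    T=np.array(c['cam_to_world']); uv=np.atleast_2d(uv).astype(float)
    d=np.c_[(uv[:,0]-c['cx'])/f(c),(uv[:,1]-c['cy'])/f(c),np.ones(len(uv))]@T[:3,:3].T
    return T[:3,3]+d*((z-T[2,3])/d[:,2])[:,None]
def proj(c,P):
    T=np.array(c['cam_to_world']); p=(np.atleast_2d(P)-T[:3,3])@T[:3,:3]
    return p[:,:2]/p[:,2:]*f(c)+[c['cx'],c['cy']]
def crop(c,x,y,w,h,k):
    return cv2.resize(c['color'][y:y+h,x:x+w,::-1],None,fx=k,fy=k,interpolation=cv2.INTER_CUBIC)
def tool():
    from scipy.spatial.transform import Rotation as R
    s=state(); M=R.from_rotvec(s['tool_rot']).as_matrix(); return s,np.array(s['tcp_pos']),M
E
python3 - <<'E'
from h import *
t=vision.camera('top'); s=vision.camera('side')
a=crop(t,152,172,50,50,8); b=crop(t,360,162,50,50,8)
d=crop(s,215,127,50,50,8); e=crop(s,355,222,60,60,400/60)[:400,:400]
im=np.vstack([np.hstack([a,b]),np.hstack([d,e])]); im=cv2.resize(im,(600,600)); cv2.imwrite('pics/det.png',im)
print(onz(t,[177,197],.134),onz(t,[322.5,264],.014),onz(t,[421,268],.06),onz(t,[352,122],.06))
for q,z in (('ring_face',.134),('spanner_grip',.115),('stand_top',.03)):
  for c in (t,s):
    for r in models.cut_out(q,c)[:1]:
        ys,xs=np.nonzero(r['region']); print(q,r['p'],onz(c,[xs.mean(),ys.mean()],z), cv2.minAreaRect(np.c_[xs,ys].astype(np.float32)))
E
```

```text
[[0.52273545 0.21421849 0.134     ]] [[ 0.35633188 -0.13546469  0.014     ]] [[ 0.34204354 -0.38527324  0.06      ]] [[ 0.73154001 -0.22031142  0.06      ]]
ring_face 0.92 [[0.52481066 0.21903569 0.134     ]] ((175.5, 196.5), (31.0, 31.0), 90.0)
ring_face 0.52 [[0.53149614 0.22684238 0.134     ]] ((239.9029083251953, 146.7382354736328), (7.746346950531006, 22.241985321044922), 85.60128784179688)
spanner_grip 0.57 [[ 0.53554319 -0.29650739  0.115     ]] ((387.7647399902344, 189.94119262695312), (13.581995010375977, 28.619203567504883), 14.03624439239502)
spanner_grip 0.87 [[ 0.49609822 -0.34582583  0.115     ]] ((385.65985107421875, 243.75820922851562), (33.679298400878906, 27.432331085205078), 84.80557250976562)
stand_top 0.95 [[ 0.53836558 -0.304828    0.03      ]] ((385.38055419921875, 193.20799255371094), (27.3457088470459, 41.77582931518555), 14.620874404907227)
stand_top 0.57 [[ 0.52146668 -0.32555704  0.03      ]] ((384.7038269042969, 259.38079833984375), (30.47644805908203, 50.36262512207031), 64.44003295898438)
```

View pics/det.png

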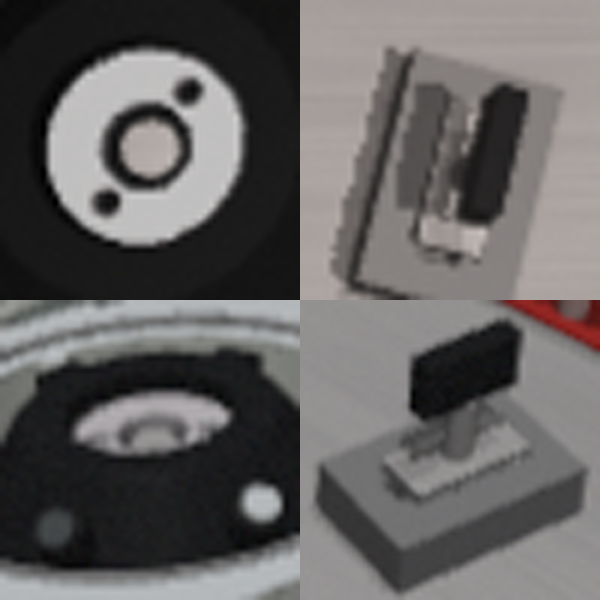

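The top crop shows the ring centre at about (176.6,196.6), with holes at (183,187.5) and (170,205.7). The spanner handle leans away from the camera at about (394,185), and the stand is clean in both views. Next I fit the poses by silhouettes.

```bash
cat > fit.py <<'E'
from h import *
from scipy.optimize import minimize
K=8
def poly(c,P,win):
    uv=(proj(c,P)-[win[0],win[1]]+.5)*K-.5
    m=np.zeros((win[3]*K,win[2]*K),np.uint8)
    return uv.astype(np.float32),m
def fill(c,P,win,hull=False):
    uv,m=poly(c,P,win)
    if hull: uv=cv2.convexHull(uv)[:,0]
    cv2.fillPoly(m,[np.round(uv*16).astype(np.int32)],255,shift=4); return m
def down(m,win): return cv2.resize(m,(win[2],win[3]),interpolation=cv2.INTER_AREA)/255.
def box(x,y,yaw,dx,dy,z0,z1):
    R=np.array([[np.cos(yaw),-np.sin(yaw)],[np.sin(yaw),np.cos(yaw)]])
    q=np.array([[a,b] for a in(-dx/2,dx/2) for b in(-dy/2,dy/2)])@R.T+[x,y]
    return np.vstack([np.c_[q,np.full(4,z0)],np.c_[q,np.full(4,z1)]])
def circ(x,y,z,r):
    a=np.linspace(0,2*np.pi,60,endpoint=False); return np.c_[x+r*np.cos(a),y+r*np.sin(a),np.full(60,z)]
def handle_obs(c,win,thr):
    g=c['color'][win[1]:win[1]+win[3],win[0]:win[0]+win[2]].max(2).astype(float); return np.clip((thr-g)/(thr-40),0,1)
def ringmask(c,p,win):
    x,y,a=p; z=.134; hx=27e-3*np.array([np.cos(a),np.sin(a)])
    m=fill(c,circ(x,y,z,.039),win)&fill(c,circ(x,y,z+.012,.0415),win)
    for q,r in (((x,y),.018),((x+hx[0],y+hx[1]),.0055),((x-hx[0],y-hx[1]),.0055)): m&=~fill(c,circ(*q,z,r),win)
    return down(m,win)
def nm(fun,x0,st): 
    return minimize(fun,x0,method='Nelder-Mead',options=dict(initial_simplex=np.vstack([x0]+[np.array(x0)+np.eye(len(x0))[i]*st[i] for i in range(len(x0))]),xatol=1e-5,fatol=1e-5))
E
python3 - <<'E'
from fit import *
t=vision.camera('top'); s=vision.camera('side')
W=(155,175,45,45); g=t['color'][W[1]:W[1]+W[3],W[0]:W[0]+W[2]].min(2).astype(float); print('bright',np.percentile(g,[5,50,75,95]))
obs=np.clip((g-40)/(190-40),0,1)
yy,xx=np.mgrid[:W[3],:W[2]]; hole=(np.hypot(xx+W[0]-176.6,yy+W[1]-196.6)<8.5)  # ignore bore with stuff in it
w=np.where(hole,0,1.)
for a0 in (-.6,.6,2.2):
    r=nm(lambda p:(w*(ringmask(t,p,W)-obs)**2).sum(),[.523,.215,a0],[.005,.005,.15]); print('ring',r.x,r.fun)
d=onz(t,[[182.9,187.1],[169.4,205.3]],.134); print('holes',d,np.linalg.norm(d[0]-d[1]),np.arctan2(*(d[0]-d[1])[[1,0]]))
best=r.x
W2=(215,127,50,50)
wins=((t,(370,168,40,45)),(s,(365,220,45,45)))
for sel in (wins,wins[:1],wins[1:]):
    def cost(p):
        return sum(((down(fill(c,box(*p,.056,.014,.072,.106),w,True),w)-handle_obs(c,w,75))**2).sum() for c,w in sel)
    for yaw in (-.3,.3):
        r=nm(cost,[.53,-.3,yaw],[.02,.02,.2]); print('handle',r.x,r.fun)
# stand from regions
for sel in ((t,s),(t,),(s,)):
    ws=[(355,160,55,65) if c is t else (345,215,75,75) for c in sel]
    ob=[]
    for c,w in zip(sel,ws):
        a=models.cut_out('stand_top',c)[0]['region']|models.cut_out('spanner_foot',c)[0]['region']; ob.append(a[w[1]:w[1]+w[3],w[0]:w[0]+w[2]].astype(float))
    def cost(p): return sum(((np.maximum(down(fill(c,box(*p,.11,.07,0,.03),w,True),w),down(fill(c,box(*p,.056,.014,.072,.106),w,True),w))-o)**2).sum() for c,w,o in zip(sel,ws,ob))
    r=nm(cost,[.53,-.3,-.25],[.02,.02,.2]); print('stand',r.x,r.fun)
print(state()['t'])
E
```

```text
bright [ 18.  26. 177. 191.]
ring [ 0.52544824  0.21682397 -0.6118654 ] 3.684215916955017
ring [0.52528867 0.2168455  0.76520021] 58.088475816993466
ring [0.5254467  0.21671057 2.53602328] 3.731736101499423
holes [[0.54652508 0.2009455  0.134     ]
 [0.50302496 0.23149789 0.134     ]] 0.05315739894041282 -0.6123026278995789
handle [ 0.54591729 -0.3115767  -0.28121844] 87.87785922212024
handle [ 0.54644867 -0.31122055 -0.23550097] 86.83546673571388
handle [ 0.54676287 -0.31163074 -0.30693683] 39.79108098141217
handle [ 0.54666163 -0.31143614 -0.33683083] 39.930073676529446
handle [ 0.54498112 -0.31223123 -0.17459293] 34.932652904298976
handle [ 0.54670341 -0.31134492 -0.17554322] 33.87530792709241
stand [ 0.54392561 -0.31228158 -0.26882958] 159.2247904652057
stand [ 0.54369582 -0.31114134 -0.27600612] 51.715048058439066
stand [ 0.54343144 -0.31291618 -0.26512888] 96.02917339484813
1.5
```

Ring: (0.525, 0.217), hole axis at -35.1°. Spanner: (0.546, -0.312), x axis at about -15.5°. The sizes check out, with hole spacing measured at 53 mm against 54. I'm heading for the spanner at height.

```bash
cat > go.py <<'E'
import sys
from h import *
# usage: go.py x y z yawdeg(of spanner x axis)
x,y,z,a=map(float,sys.argv[1:5])
s,p,M=tool(); yx=np.degrees(np.arctan2(M[1,1],M[0,1]))-90
d=M.T@(np.array([x,y,z])-p)/.04
t=-(((a-yx)+90)%180-90)/5
print('t',round(s['t'],2),'p',np.round(p,4),'yaw',round(yx,2),'tilt',round(M[2,2],4),'units',np.round(d,2),'norm',round(float(np.linalg.norm(d)),2),'turn',round(t,2),'q',np.round(s['q'],2),'F',np.round(s['wrist_force'],1),np.round(s['moment'],2),'grip',round(s['grip_width'],3),round(s['grip_force'],1))
E
python3 -m jog '[[-0.71,-0.65,0,0,0],[-0.71,-0.65,0,0,0],[-0.71,-0.65,0,0,0],[-0.71,-0.65,0,0,0],[-0.71,-0.65,0,0,0],[-0.71,-0.65,0,0,0],[-0.71,-0.65,0,0,0],[-0.71,-0.65,0,0,0],[-0.71,-0.65,0,0,0],[-0.71,-0.65,0,0,0]]' 
python3 -m jog '[[-0.71,-0.65,0,0,0],[-0.71,-0.65,0,0,0],[-0.71,-0.65,0,0,0],[-0.71,-0.65,0,0,0],[-0.71,-0.65,0,0,0],[-0.71,-0.65,0,0,0],[-0.71,-0.65,0,0,0],[-0.71,-0.65,0,0,0],[-0.71,-0.65,0,0,0],[-0.71,-0.65,0,0,0]]'
python3 go.py .546 -.3115 .30 -15.5
```

```text
t: 2.33
tcp_pos: [0.3705, 0.1152, 0.4049]
tool_rot: [0.693, 3.064, 0.0]
wrist_force: [1.4, 2.2, 0.2]
grip_width: 0.501
grip_force: 0.0
t: 3.17
tcp_pos: [0.5152, -0.2419, 0.4046]
tool_rot: [0.693, 3.064, -0.0]
wrist_force: [0.5, 0.3, 0.1]
grip_width: 0.504
grip_force: 0.0
t 3.17 p [ 0.5152 -0.2419  0.4046] yaw -25.51 tilt -1.0 units [-1.44 -1.24  2.62] norm 3.24 turn -2.0 q [-0.58  0.34  0.06  1.3   0.   -0.14] F [0.5 0.3 0.1] [ 0.09 -0.   -0.03] grip 0.504 0.0
```

```bash
python3 -m jog '[[-0.36,-0.31,0.6,0,0],[-0.36,-0.31,0.6,0,0],[-0.36,-0.31,0.6,0,0],[-0.36,-0.31,0.6,0,0],[0,0,0.2,-1,0],[0,0,0,-1,0],[0,0,0,0,0]]' >/dev/null
python3 go.py .546 -.3115 .244 -15.5
python3 - <<'E'
from h import *
t=vision.camera('top');s=vision.camera('side')
cv2.imwrite('pics/pre.png',np.hstack([crop(t,340,140,100,100,4),crop(s,335,180,100,100,4)]))
E
```

```text
t 3.75 p [ 0.5455 -0.3097  0.2997] yaw -15.27 tilt -1.0 units [-0.03 -0.04  1.39] norm 1.39 turn 0.05 q [-0.65  0.48  0.01  1.1   0.   -0.38] F [-0.6  0.5 -0.3] [ 0.05  0.05 -0.02] grip 0.502 0.0
```

View pics/pre.png

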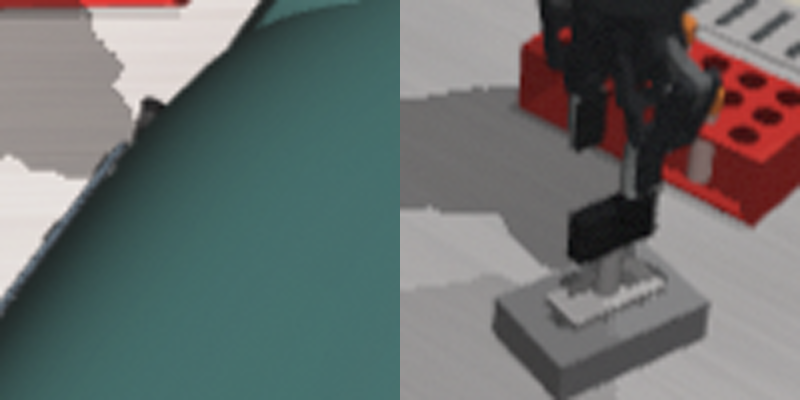

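In the side view the fingers straddle the handle at (610,225 of the picture), aligned with it. Descend and grip.

```bash
python3 -m jog '[[0,0,0.4,0,0],[-0.03,-0.04,0.4,0.05,0],[0,0,0.4,0,0],[0,0,0.19,0,0],[0,0,0,0,0]]' >/dev/null
python3 go.py .546 -.3115 .244 -15.5
python3 -m jog '[[0,0,0,0,-1],[0,0,0,0,-1],[0,0,0,0,-1],[0,0,0,0,-1],[0,0,0,0,-1],[0,0,0,0,-1]]' 90
python3 go.py .546 -.3115 .244 -15.5
```

```text
t 4.27 p [ 0.546  -0.3109  0.2441] yaw -15.83 tilt -1.0 units [-0.   -0.01  0.  ] norm 0.01 turn -0.07 q [-0.65  0.52 -0.08  0.97  0.   -0.37] F [-1.5  0.1 -0.9] [-0.01  0.02  0.03] grip 0.505 0.0
t: 4.77
tcp_pos: [0.5465, -0.3115, 0.246]
tool_rot: [0.43, 3.111, -0.001]
wrist_force: [-0.9, 0.2, 6.5]
grip_width: 0.146
grip_force: 88.9
t 4.77 p [ 0.5465 -0.3115  0.246 ] yaw -15.74 tilt -1.0 units [ 0.01 -0.    0.05] norm 0.05 turn -0.05 q [-0.65  0.52 -0.08  0.97 -0.   -0.37] F [-0.9  0.2  6.5] [0.16 0.07 0.02] grip 0.146 88.9
```

```bash
python3 -m jog '[[0,0,-0.3,0,-1],[0,0,-0.6,0,-1],[0,0,-0.8,0,-1],[0,0,-0.8,0,-1],[0,0,-0.8,0,-1],[0,0,-0.7,0,-1],[0,0,-0.2,0,-1],[0,0,0,0,-1]]' >/dev/null
python3 go.py .525 .2165 .41 -35.1
python3 - <<'E'
from h import *
s=vision.camera('side')
cv2.imwrite('pics/lift.png',crop(s,330,110,120,120,5))
E
```

```text
t 5.43 p [ 0.5465 -0.3114  0.4152] yaw -15.74 tilt -1.0 units [ 4.1  12.56  0.1 ] norm 13.21 turn 3.87 q [-0.65  0.44  0.26  1.38  0.   -0.37] F [-0.   0.4 -1.7] [-0.01 -0.03 -0.01] grip 0.151 87.9
```

View pics/lift.png

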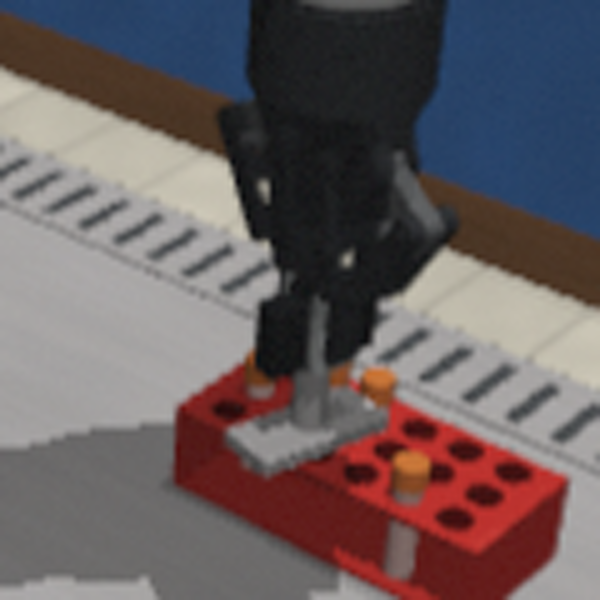

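The side view shows the spanner held upright, the stem at (312,360) centred between the pads and the foot level. On to the ring.

```bash
python3 -m jog '[[0.1,0.3,0,0,-1],[0.2,0.6,0,0,-1],[0.3,0.93,0,0,-1],[0.3,0.93,0,0,-1],[0.3,0.93,0,0,-1],[0.3,0.93,0,0,-1],[0.3,0.93,0,0,-1],[0.3,0.93,0,0,-1],[0.3,0.93,0,0,-1],[0.3,0.93,0,0,-1]]' >/dev/null
python3 -m jog '[[0.3,0.93,0,0,-1],[0.3,0.93,0,0,-1],[0.3,0.93,0,0,-1],[0.3,0.93,0,0,-1],[0.2,0.5,0,0,-1],[0,0,0,0.9,-1],[0,0,0,1,-1],[0,0,0,1,-1],[0,0,0,0.9,-1],[0,0,0,0,-1]]' >/dev/null
python3 go.py .525 .2165 .37 -35.1
```

```text
t 7.15 p [0.5239 0.2171 0.4113] yaw -34.92 tilt -1.0 units [-0.03  0.01  1.03] norm 1.03 turn 0.04 q [0.25 0.34 0.08 1.31 0.   0.86] F [-0.  -0.2 -1.6] [-0.01 -0.01 -0.07] grip 0.148 88.1
```

```bash
python3 -m jog '[[-0.03,0.01,0.4,0.04,-1],[0,0,0.4,0,-1],[0,0,0.25,0,-1],[0,0,0,0,-1]]' >/dev/null
python3 go.py .525 .2165 .35 -35.1
python3 - <<'E'
from fit import *
s=vision.camera('side'); np.save('side_ring.npy',s['color'])
_,p,M=tool(); z=p[2]-.216
im=crop(s,210,100,75,75,8)
# overlay: predicted foot plate (green), predicted ring outline and holes (red)
def draw(P,col):
    uv=((proj(s,P)-[210,100]+.5)*8).astype(np.int32); cv2.polylines(im,[uv],True,col,1)
b=box(p[0],p[1],np.radians(-35.1),.068,.030,z,z+.008)
draw(b[[0,1,3,2]],(0,255,0)); draw(b[[4,5,7,6]],(0,255,0))
draw(circ(.5252,.2165,.134,.039),(0,0,255)); draw(circ(p[0],p[1],z+.042,.008),(255,255,0)); draw(circ(p[0],p[1],z+.008,.008),(255,255,0))
cv2.imwrite('pics/above.png',im)
E
```

```text
t 7.48 p [0.5249 0.2164 0.3681] yaw -34.78 tilt -1.0 units [-0.    0.01  0.45] norm 0.45 turn 0.06 q [ 0.25  0.35 -0.02  1.21  0.    0.85] F [ 0.5  0.4 -2.7] [-0.01  0.02  0.01] grip 0.151 88.2
```

View pics/above.png

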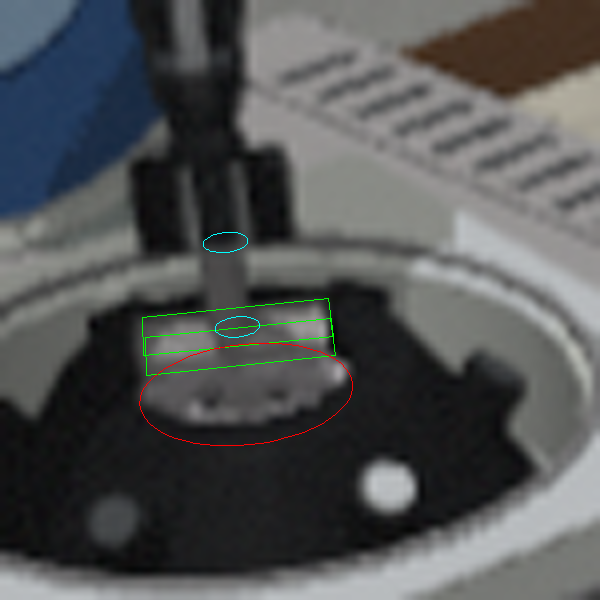

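The overlay shows the foot (138–330, 300–375) and the ring about equally shifted from prediction, so their relative error is under 1 mm. Lower by feel.

```bash
python3 -m jog '[[0,0,0.15,0.05,-1],[0,0,0.1,0,-1],[0,0,0.08,0,-1],[0,0,0,0,-1]]'
python3 go.py .525 .2165 .35 -35.1
```

```text
t: 7.87
tcp_pos: [0.5258, 0.2164, 0.3574]
tool_rot: [-0.949, -2.994, 0.0]
wrist_force: [-0.5, 0.3, -2.0]
grip_width: 0.149
grip_force: 88.2
t 7.87 p [0.5258 0.2164 0.3574] yaw -35.16 tilt -1.0 units [ 0.02 -0.01  0.18] norm 0.19 turn -0.01 q [ 0.25  0.36 -0.04  1.17 -0.    0.86] F [-0.5  0.3 -2. ] [0.01 0.05 0.02] grip 0.149 88.2
```

```bash
python3 -m jog '[[0,0,0.06,0,-1],[0,0,0.04,0,-1],[0,0,0,0,-1]]'
python3 -m jog '[[0,0,0.03,0,-1],[0,0,0,0,-1]]'
```

```text
t: 8.12
tcp_pos: [0.5258, 0.2164, 0.3537]
tool_rot: [-0.949, -2.995, 0.0]
wrist_force: [0.5, 0.4, -2.3]
grip_width: 0.147
grip_force: 88.2
t: 8.28
tcp_pos: [0.5259, 0.2164, 0.3526]
tool_rot: [-0.949, -2.995, 0.0]
wrist_force: [-0.0, 0.0, -1.6]
grip_width: 0.15
grip_force: 88.2
```

No contact at pin depth, so the pins are entering. Continue down until the foot seats.

```bash
python3 -m jog '[[0,0,0.03,0,-1],[0,0,0,0,-1]]'
python3 -m jog '[[0,0,0.03,0,-1],[0,0,0.0,0,-1]]'
python3 -m jog '[[0,0,0.03,0,-1],[0,0,0.0,0,-1]]'
```

```text
t: 8.45
tcp_pos: [0.5258, 0.2164, 0.3514]
tool_rot: [-0.95, -2.995, 0.0]
wrist_force: [-0.3, 0.3, -2.3]
grip_width: 0.154
grip_force: 88.2
t: 8.62
tcp_pos: [0.5259, 0.2164, 0.3501]
tool_rot: [-0.949, -2.995, 0.0]
wrist_force: [0.1, -0.1, -1.9]
grip_width: 0.151
grip_force: 88.2
t: 8.78
tcp_pos: [0.5258, 0.2164, 0.3499]
tool_rot: [0.949, 2.994, 0.001]
wrist_force: [-3.2, -1.2, 8.5]
grip_width: 0.147
grip_force: 89.8
```

Seated at TCP z 0.350, exactly as expected. Turn clockwise.

```bash
python3 -m jog '[[0,0,0,0,-1],[0,0,0,0.3,-1],[0,0,0,0.6,-1],[0,0,0,0.6,-1],[0,0,0,0.6,-1],[0,0,0,0.6,-1],[0,0,0,0.6,-1],[0,0,0,0.6,-1],[0,0,0,0.6,-1],[0,0,0,0.6,-1]]' >/dev/null
python3 go.py .525 .2165 .35 -35.1
python3 -m jog '[[0,0,0,0.6,-1],[0,0,0,0.6,-1],[0,0,0,0.6,-1]]' >/dev/null
python3 go.py .525 .2165 .35 -35.1
```

```text
t 9.62 p [0.526  0.2161 0.3499] yaw -60.84 tilt -1.0 units [ 0.02 -0.02 -0.  ] norm 0.03 turn -5.15 q [ 0.25  0.36 -0.06  1.15 -0.    1.31] F [-2.5 -5.4  8.6] [-1.15  0.44  0.22] grip 0.149 89.8
t 9.87 p [0.5259 0.216  0.3499] yaw -69.85 tilt -1.0 units [ 0.02 -0.02 -0.  ] norm 0.03 turn -6.95 q [ 0.25  0.36 -0.06  1.15 -0.    1.47] F [-2.8 -6.5  9.3] [-1.42  0.58  0.12] grip 0.15 89.9
```

```bash
for i in 1 2 3 4; do :; done
python3 -m jog '[[0,0,0,0.6,-1],[0,0,0,0.4,-1]]' >/dev/null; python3 go.py .525 .2165 .35 -35.1
python3 -m jog '[[0,0,0,0.6,-1],[0,0,0,0.4,-1]]' >/dev/null; python3 go.py .525 .2165 .35 -35.1
```

```text
t 10.03 p [0.5258 0.2159 0.3499] yaw -74.87 tilt -1.0 units [ 0.02 -0.02 -0.  ] norm 0.03 turn -7.95 q [ 0.25  0.36 -0.06  1.15 -0.    1.55] F [-1.7 -7.4  9.6] [-1.55  0.65  0.17] grip 0.143 89.9
t 10.2 p [0.5258 0.2159 0.3499] yaw -79.86 tilt -1.0 units [ 0.02 -0.02 -0.  ] norm 0.02 turn -8.95 q [ 0.25  0.36 -0.06  1.15 -0.    1.64] F [-3.2 -7.8 11.2] [-1.59  0.78  0.18] grip 0.149 90.0
```

```bash
python3 -m jog '[[0,0,0,0.6,-1],[0,0,0,0.4,-1]]' >/dev/null; python3 go.py .525 .2165 .35 -35.1
python3 -m jog '[[0,0,0,0.4,-1],[0,0,0,0.2,-1]]' >/dev/null; python3 go.py .525 .2165 .35 -35.1
```

```text
t 10.37 p [0.5255 0.2159 0.3499] yaw -84.85 tilt -1.0 units [ 0.02 -0.01 -0.  ] norm 0.02 turn -9.95 q [ 0.25  0.36 -0.06  1.16 -0.    1.73] F [-8.8 -7.4 16.2] [-1.63  2.11  0.44] grip 0.154 90.8
t 10.53 p [0.525  0.2159 0.3499] yaw -87.76 tilt -1.0 units [ 0.02  0.   -0.  ] norm 0.02 turn -10.53 q [ 0.25  0.36 -0.06  1.16 -0.    1.78] F [-10.3  -7.5  15.7] [-1.68  2.51  1.12] grip 0.156 92.7
```

```bash
python3 -m jog '[[0,0,0,0.4,-1],[0,0,0,0.2,-1]]' >/dev/null; python3 go.py .525 .2165 .35 -35.1
```

```text
t 10.7 p [0.5249 0.2159 0.3499] yaw -90.66 tilt -1.0 units [ 0.01  0.   -0.  ] norm 0.01 turn -11.11 q [ 0.25  0.36 -0.06  1.16 -0.    1.83] F [-10.5  -8.8  16.6] [-1.82  2.41  2.36] grip 0.154 110.2
```

The moment about z climbs to 2.4 N m, so it's against the stop. Hold, relax by a few degrees, then lift.

```bash
python3 -m jog '[[0,0,0,0,-1],[0,0,0,0,-1],[0,0,0,-0.6,-1],[0,0,0,-0.6,-1],[0,0,0,0,-1]]' >/dev/null; python3 go.py .525 .2165 .35 -35.1
python3 -m jog '[[0,0,0,-0.4,-1],[0,0,0,0,-1]]' >/dev/null; python3 go.py .525 .2165 .35 -35.1
```

```text
t 11.12 p [0.5253 0.216  0.3499] yaw -84.49 tilt -1.0 units [ 0.01 -0.01 -0.  ] norm 0.02 turn -9.88 q [ 0.25  0.36 -0.06  1.16 -0.    1.72] F [-7.9 -6.7 12.5] [-1.34  1.66  0.29] grip 0.151 90.6
t 11.28 p [0.5257 0.2161 0.3499] yaw -82.58 tilt -1.0 units [ 0.01 -0.01 -0.  ] norm 0.02 turn -9.5 q [ 0.25  0.36 -0.06  1.15 -0.    1.69] F [-5.  -4.7 10.8] [-1.03  0.98  0.2 ] grip 0.145 90.1
```

```bash
python3 -m jog '[[0,0,-0.05,0,-1],[0,0,-0.1,0,-1],[0,0,-0.15,0,-1],[0,0,-0.4,0,-1],[0,0,-0.8,0,-1],[0,0,-0.3,0,-1],[0,0,0,0,-1]]' >/dev/null; python3 go.py .5465 -.3115 .415 -15.74
python3 - <<'E'
from h import *
s=vision.camera('side')
cv2.imwrite('pics/after.png',crop(s,200,60,90,100,6))
E
```

```text
t 11.87 p [0.5263 0.2166 0.4243] yaw -82.69 tilt -1.0 units [-13.16  -1.18   0.21] norm 13.21 turn -13.39 q [0.25 0.33 0.11 1.34 0.   1.69] F [ 0.6  0.6 -1.4] [-0.07 -0.02  0.01] grip 0.146 88.4
```

View pics/after.png

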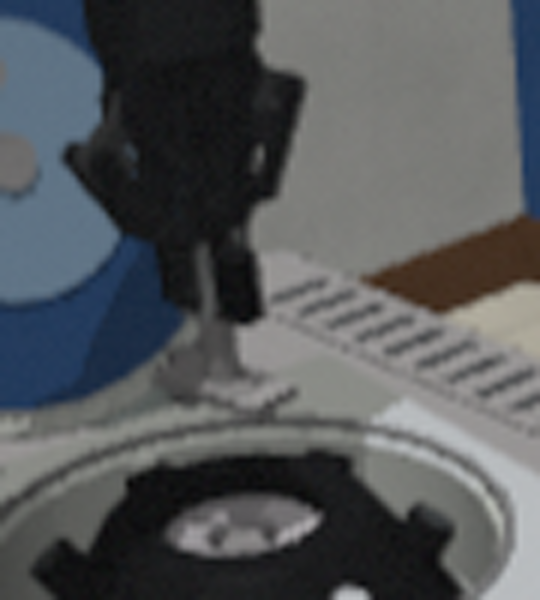

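Spanner still held and clear of the ring (holes at about (185,530) and (275,535)). Go back to the stand.

```bash
python3 -m jog '[[-0.3,-0.03,0,0,-1],[-0.6,-0.05,0,0,-1],[-0.95,-0.09,0,0,-1],[-0.95,-0.09,0,0,-1],[-0.95,-0.09,0,0,-1],[-0.95,-0.09,0,0,-1],[-0.95,-0.09,0,0,-1],[-0.95,-0.09,0,0,-1],[-0.95,-0.09,0,0,-1],[-0.95,-0.09,0,0,-1]]' >/dev/null
python3 -m jog '[[-0.95,-0.09,0,0,-1],[-0.95,-0.09,0,0,-1],[-0.95,-0.09,0,0,-1],[-0.95,-0.09,0,0,-1],[-0.6,-0.05,0,0,-1],[0,0,0,-1,-1],[0,0,0,-1,-1],[0,0,0,-1,-1],[0,0,0,-1,-1],[0,0,0,-1,-1]]' >/dev/null
python3 -m jog '[[0,0,0,-1,-1],[0,0,0,-1,-1],[0,0,0,-1,-1],[0,0,0,-1,-1],[0,0,0,-1,-1],[0,0,0,-1,-1],[0,0,0,-1,-1],[0,0,0,-1,-1],[0,0,0,-0.4,-1],[0,0,0,0,-1]]' >/dev/null
python3 go.py .5465 -.3115 .266 -15.74
```

```text
t 14.42 p [ 0.5431 -0.302   0.4197] yaw -15.6 tilt -1.0 units [-0.15 -0.21  3.84] norm 3.85 turn 0.03 q [-0.64  0.43  0.25  1.39 -0.   -0.37] F [-0.6  0.6 -1.6] [0.   0.04 0.02] grip 0.148 88.3
```

```bash
python3 -m jog '[[-0.08,-0.1,0.4,0,-1],[-0.07,-0.11,0.8,0,-1],[0,0,0.8,0,-1],[0,0,0.8,0,-1],[0,0,0.7,0,-1],[0,0,0.3,0,-1],[0,0,0,0,-1]]' >/dev/null
python3 go.py .5465 -.3115 .246 -15.74
python3 - <<'E'
from h import *
s=vision.camera('side');t=vision.camera('top')
cv2.imwrite('pics/place.png',np.hstack([crop(s,340,200,90,90,4.4),crop(t,155,175,45,45,8.8)]))
from fit import *
W=(155,175,45,45); g=t['color'][W[1]:W[1]+W[3],W[0]:W[0]+W[2]].min(2).astype(float)
obs=np.clip((g-40)/150,0,1); yy,xx=np.mgrid[:45,:45]; w=(np.hypot(xx+W[0]-176.6,yy+W[1]-196.6)>8.5)*1.
r=nm(lambda p:(w*(ringmask(t,p,W)-obs)**2).sum(),[.5254,.2168,-1.45],[.005,.005,.15]); print('ring',r.x,r.fun)
E
```

```text
t 15.0 p [ 0.5458 -0.3109  0.2652] yaw -15.79 tilt -1.0 units [-0.02 -0.01  0.48] norm 0.48 turn -0.01 q [-0.65  0.51 -0.04  1.02 -0.   -0.37] F [-0.2  0.2 -2. ] [ 0.01 -0.02 -0.01] grip 0.15 88.3
ring [ 0.52693279  0.21728915 -1.08684028] 230.97324705882352
```

View pics/place.png

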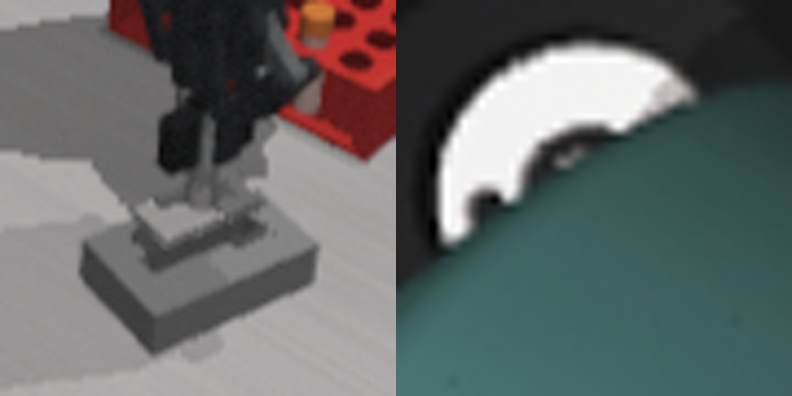

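The spanner hangs level just above the slot at (200,220). The arm covers most of the ring, so I'll measure that after retreating. Lower.

```bash
python3 -m jog '[[-0.02,-0.01,0.15,0,-1],[0,0,0.15,0,-1],[0,0,0.1,0,-1],[0,0,0.05,0,-1],[0,0,0,0,-1]]' >/dev/null; python3 go.py .5465 -.3115 .246 -15.74
python3 -m jog '[[0,0,0.04,0,-1],[0,0,0,0,-1]]' >/dev/null; python3 go.py .5465 -.3115 .246 -15.74
```

```text
t 15.52 p [ 0.5476 -0.3118  0.2507] yaw -15.69 tilt -1.0 units [ 0.03 -0.    0.12] norm 0.12 turn 0.01 q [-0.65  0.52 -0.07  0.99 -0.   -0.37] F [ 0.3  0.6 -2.3] [0.04 0.05 0.04] grip 0.151 88.3
t 15.68 p [ 0.5477 -0.3119  0.2495] yaw -15.69 tilt -1.0 units [0.03 0.   0.09] norm 0.09 turn 0.01 q [-0.65  0.52 -0.07  0.98 -0.   -0.37] F [ 0.3  0.4 -1.1] [ 0.04  0.02 -0.02] grip 0.152 88.3
```

```bash
python3 -m jog '[[0,0,0.05,0,-1],[0,0,0,0,-1]]' >/dev/null; python3 go.py .5465 -.3115 .246 -15.74
python3 -m jog '[[0,0,0.05,0,-1],[0,0,0,0,-1]]' >/dev/null; python3 go.py .5465 -.3115 .246 -15.74
```

```text
t 15.85 p [ 0.5477 -0.3118  0.2473] yaw -15.69 tilt -1.0 units [ 0.03 -0.    0.03] norm 0.04 turn 0.01 q [-0.65  0.52 -0.07  0.98  0.   -0.37] F [ 0.3 -0.2 -2.9] [ 0.02 -0.03 -0.01] grip 0.152 88.3
t 16.02 p [ 0.5478 -0.312   0.246 ] yaw -15.69 tilt -1.0 units [ 0.03  0.   -0.  ] norm 0.03 turn 0.01 q [-0.65  0.52 -0.07  0.97 -0.   -0.37] F [-1.7 -0.6  5.1] [0.03 0.28 0.01] grip 0.148 89.0
```

Seated at 0.246. Release and retreat.

```bash
python3 -m jog '[[0,0,0,0,-0.4],[0,0,0,0,0],[0,0,0,0,0.1],[0,0,0,0,0.1],[0,0,-0.2,0,0.1],[0,0,-0.5,0,0.1],[0,0,-0.8,0,0.1],[0,0,-0.9,0,0.1],[0,0,-0.9,0,0.1],[0,0,-0.4,0,0.1]]'
python3 -m jog '[[0.6,-0.3,0,0,0.1],[0.9,-0.3,0,0,0.1],[0.9,-0.3,0,0,0.1],[0.9,-0.3,0,0,0.1],[0.9,-0.3,0,0,0.1],[0.9,-0.3,0,0,0.1],[0.9,-0.3,0,0,0.1],[0.9,-0.3,0,0,0.1],[0.6,0,0,0,0.1],[0,0,0,0,0.1]]'
python3 - <<'E'
from fit import *
s=vision.camera('side');t=vision.camera('top')
cv2.imwrite('pics/end.png',np.hstack([crop(s,340,200,90,90,4.4),crop(t,155,175,45,45,8.8)]))
E
```

```text
t: 16.85
tcp_pos: [0.5477, -0.3118, 0.3987]
tool_rot: [0.428, 3.108, -0.004]
wrist_force: [0.5, 0.4, 0.2]
grip_width: 0.55
grip_force: 0.0
t: 17.68
tcp_pos: [0.2299, -0.322, 0.3943]
tool_rot: [-0.433, -3.111, 0.001]
wrist_force: [-0.3, 0.1, 0.6]
grip_width: 0.551
grip_force: 0.0
```

View pics/end.png

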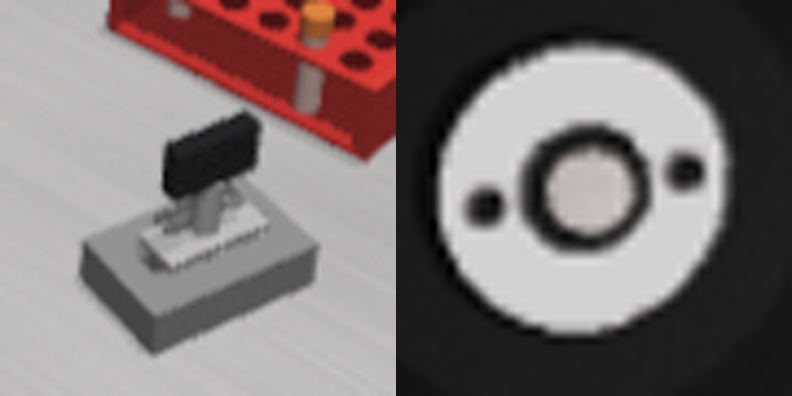

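The ring axis is now at about -80°, 45° clockwise of where it started. That matches the hard stop: torque rose sharply and never reversed on unwinding. The spanner stands flat in its slot and is released, so I'm handing in.

```bash
python3 -c "
from rig import job
print(job.close_job())"
```

```text
the job is handed in; nothing more can be done
None
```

I turned the ring about 45° clockwise with the spanner until it came up hard against its stop, put the spanner back upright in its stand and let go, and handed the job in at about 18 s; the hand-in returned no verdict.

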